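# Lift a salvaged main board onto the bench scale with a spatula

## Task

Weigh the salvaged main board: take the wide steel spatula, slide its blade under the square circuit board that stands on four posts, lift the board off the bench and lower it upright onto the middle of the scale's platform. Then draw the blade out from under it and lay the spatula flat on the bench, clear of the board and the scale. Keep the gripper's fingers off the board and do not tip it.

Things in the scene. Friction and masses are not known exactly. Their poses are not given: they have to be found in the camera images.
- lifter: Spatula, 0.22 kg. Dark steel blade 100 long, 64 wide, 3 thick (mm); black handle 110 long, 20 wide, 36 high. Origin: centre of the blade's underside. +x leads out of the front edge (50 mm ahead) and at first roughly away from the robot; z up. Handle 64 to 174 mm behind the origin, underside level with the blade's. Grip 100 mm behind, 24 mm up, across the width, firmly (30 N or more).
- board: Loose square green circuit board 110 x 110 x 3 mm, 0.15 kg, balanced, on four brass posts 18 mm high, 8 mm thick, 48 mm from the centre in x and y: 88 mm clear between posts, open from all sides, flat underside 18 mm above the posts' feet. Parts on top: to 37 mm. Origin: under the centre, at the feet; x, y along the edges, z up; +x at first within 0.25 rad of world +x (away from the robot).
- scale: Fixed bench scale: bare-steel platform 200 x 200 mm, flat rigid top 45 mm above the bench, grey housing; a lower display console (27 mm high) reaches to 142 mm from the centre on its +x side, away from the robot. Origin: on the bench under the platform's centre; z up. It stands on one side of the spatula, left or right, and the board on the other.
Things that resemble listed ones, but are neither listed nor needed, are in the scene too. Several things have the shape of the lifter; the one meant has the colours described above.

How it is judged:
By the outcome, as a careful person would: the job done as asked, in the order asked, and still so for the second after the job is handed in, with the robot touching nothing.
It also fails if it takes over 72 s, if anything falls off the work surface, if the arm or the gripper's body presses on something with over 40 N, if the wrist force passes 120 N, or if a joint passes its speed limit or range.

## Robot

A 7-joint arm with a two-finger parallel gripper is mounted at the origin on the work surface. World frame = base frame: x ahead of the robot, y to its left, z up, the work surface at z = 0. Lengths are in m, angles in rad, forces in N, time in s.
With the tool pointing down it reaches from about 0.4 to 0.85 m from the base axis. Payload 10.4 kg.
Tool frame: the origin (TCP) lies between the finger pads; the fingertips stand manip.finger_overhang ahead of it and the grasp point (between the pads) lies 11 mm behind it (manip.finger_overhang is the distance from the TCP to the fingertips, in m); x points along the fingers, z is the direction in which the jaws open and shut, and the axes are right-handed (so a half turn about x gives the same grasp; the last joint's range is limited). The gripper opens to 85 mm and grips with 20 to 120 N. Pads are 22 mm wide; open, the fingers measure 114 mm over their backs; the gripper's body (76 mm by 85 mm) begins 54 mm behind the grasp point. The pads swing forward as they close: fully open they stand 13 mm farther back than shut.
Start: joints at [1.25, 0.332, -0.065, 1.46, 0.022, 1.35, -0.088], TCP at [0.183, -0.598, 0.239] pointing down, gripper open.
Joint ranges: [-2.6, 2.6], [-0.5, 2.12], [-1.47, 1.34], [0.16, 2.42], [-1.27, 4.41], [0.06, 2.06], [-2.6, 2.6]. Speed limits (rad/s): [2.22, 2.22, 2.79, 2.79, 3.14, 3.14, 3.14].

## Interface

Orientations are given as a unit quaternion [x, y, z, w].
In Python, from workcell import get_obs, camera, workorder, manip gives the robot as it stands. The module is installed in compiled form; this text tells all that it offers.
- The arm moves only by the tool play_rows, never from a script. Its argument "increments" is text: rows parted by semicolons, each of 4 numbers parted by spaces: the shift along the tool's x, y, z in m, then the turn about the tool's x in rad. A call has 1 to 20 rows; each row shifts and turns the pose as measured when the row begins, along the tool's axes as they then stand; what a row does not reach is not made up. A row lasts 1/10 s, in which the tool goes at most 50 mm and 8.59 degrees, less where a joint would pass 70% of its speed; a pose out of reach is approached as far as the arm can. A call is refused whole if a number of a shift passes 0.05 or a number of a turn 0.15, either way. A call with a gripper value outside its range is refused whole. "hand" is the gripper command: -1 is fully open, 1 is shut, values between are in proportion, set as the call begins (left out, the last holds). The fingers move at their own pace and stop on an object; "squeeze" is the grip in N (left out, the last holds). Time passes only in rows, so rows that do not move let the fingers close. It gives the time, the measured TCP pose, the force and the opening at its end, in the units of the state.
- get_obs(): the state, without advancing time (a new reading comes with each control period).
- camera(name): name is "scene" or "top"; returns a dict with "img" (420x560x3 uint8, blue, green, red), "fov_y" (degrees; the focal length in pixels is half the picture's height over the tangent of half this angle, whatever the lens; pixels are square), "cx", "cy" (the principal point, pixels), "R" (3x3) and "t" (3): a world point X has camera coordinates R X + t. Camera axes: x right, y down, z forward; pixel columns grow to the right and rows downward; lengths in m; the calibration is good to about 2 mm. A picture is of the moment at which its call begins. There is no depth.
- workorder.hand_in(): hands the job in, once; it reports no verdict.
The state is a dict: "clock": time; "joint_pos": joint angles; "joint_velocities": joint speeds; "tau": joint torques, N m; "position": TCP position; "ee_rot": TCP orientation; "ft_force": force on the tool from outside, world axes, zero at the start; "torque": the same for the moment, N m; "grip_width": opening from 0.0 (shut) to 1.0 (fully open).
Only numpy, scipy, OpenCV 4.12 (cv2) and the standard library are available. Lean on these libraries where they do the work, as an engineer would, in place of code of your own. Each camera call takes 0.05 s, during which the arm holds its last target.

## Working session

There is one attempt and no reset: what is moved stays moved. The work goes in short steps, Python scripts to look and compute and a tool call to move; the robot and the scene stay as the last step left them, time stands still between calls to the robot, and variables do not carry over. Pictures are saved under pics/ and viewed, and the job is handed in when it is done.

Besides the shell and the picture viewer there is one more tool, called after "Call:" as name(argument=value, ...) on one line, values as JSON. play_rows: Moves the arm, as the interface text tells. Its arguments: {"type":"object","properties":{"increments":{"type":"string"},"hand":{"type":"number"},"squeeze":{"type":"number"}},"required":["increments"]}

```bash
mkdir -p pics; ls
cat > h.py <<'E'
import numpy as np, cv2
from workcell import get_obs, camera, workorder, manip
from scipy.spatial.transform import Rotation as R
def K(c):
    h,w=c['img'].shape[:2]; f=h/2/np.tan(np.radians(c['fov_y'])/2)
    return f
def proj(c,X):
    X=np.atleast_2d(X); p=X@np.array(c['R']).T+np.array(c['t']); f=K(c)
    return np.c_[c['cx']+f*p[:,0]/p[:,2], c['cy']+f*p[:,1]/p[:,2]]
def ray(c,uv,z):
    uv=np.atleast_2d(uv).astype(float); f=K(c)
    d=np.c_[(uv[:,0]-c['cx'])/f,(uv[:,1]-c['cy'])/f,np.ones(len(uv))]@np.array(c['R'])
    o=-np.array(c['R']).T@np.array(c['t'])
    return o+d*((z-o[2])/d[:,2])[:,None]
E
python3 - <<'E'
from h import *
print(get_obs(), manip.finger_overhang)
for n in ('scene','top'):
    c=camera(n); cv2.imwrite(f'pics/{n}0.png',c['img']); print(n,c['fov_y'],c['cx'],c['cy'],np.round(c['R'],4).tolist(),c['t'], c.keys())
E
```

```text
pics
{'clock': 0.0, 'joint_pos': array([ 1.25040178,  0.33290043, -0.0646662 ,  1.46095382,  0.02162724,
        1.34988968, -0.08849687]), 'joint_velocities': array([ 0.00070527, -0.00047154,  0.00207038, -0.0010382 , -0.00148254,
        0.00117481,  0.0006714 ]), 'tau': array([ 7.78090107e-04, -6.25454450e+01,  4.96871537e-02, -3.91604805e+01,
        1.64072856e-02,  9.89147782e-03, -1.68218310e-05]), 'position': array([ 0.18324298, -0.59715153,  0.23849204]), 'ee_rot': array([ 0.42056945,  0.56907569, -0.4200188 ,  0.5682063 ]), 'ft_force': array([-0.48714056,  0.13478119, -0.35151226]), 'torque': array([-0.01764865, -0.01507358, -0.02985033]), 'grip_width': 1.0001748634145586} 0.008
scene 48.73353585132318 279.6286178961822 210.50495257651266 [[0.5482, 0.8362, -0.0145], [0.5994, -0.4049, -0.6905], [-0.5833, 0.3698, -0.7232]] [-0.27913326 -0.18921193  1.67394787] dict_keys(['img', 'fov_y', 'cx', 'cy', 'R', 't'])
top 55.734129522151306 282.02412557921315 209.95850389180816 [[0.0209, -0.9998, -0.0017], [-0.9742, -0.02, -0.2248], [0.2247, 0.0063, -0.9744]] [0.04554891 0.42239854 0.95734849] dict_keys(['img', 'fov_y', 'cx', 'cy', 'R', 't'])
```

View pics/scene0.png

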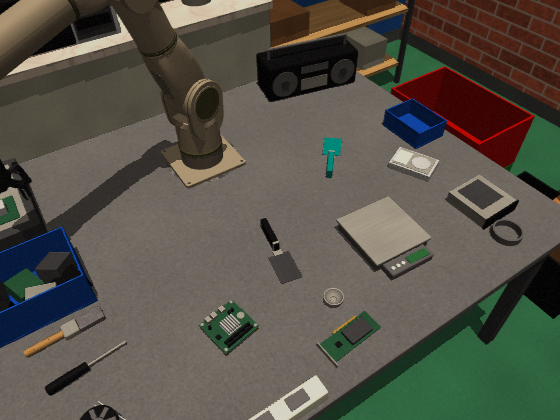

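View pics/top0.png

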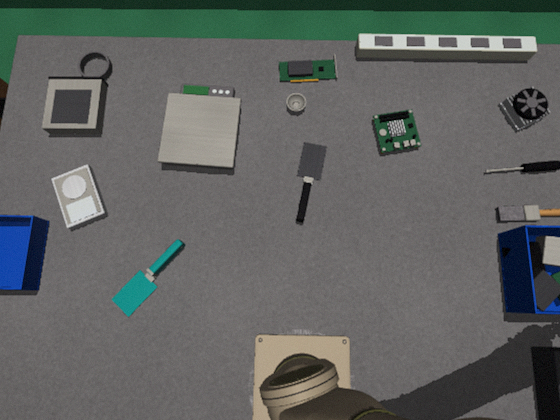

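Candidates for the lifter (top view): the dark blade with black handle at (308,182); a teal spatula at (148,278); a wooden-handled one with a steel blade at (525,213). The description picks (308,182). The square green board on posts is at (397,132), against the rectangular card at (307,70). The scale with a platform is at (200,130), against the grey box at (74,103). Close crop next.

Run:
```python
from h import *
a=cv2.imread('pics/top0.png')
cv2.imwrite('pics/c1.png',cv2.resize(a[80:240,270:440],None,fx=4.4,fy=3.7*1.0 and 3.7,interpolation=cv2.INTER_CUBIC)) if 0 else cv2.imwrite('pics/c1.png',cv2.resize(a[95:235,280:430],None,fx=4,fy=4,interpolation=cv2.INTER_CUBIC))
cv2.imwrite('pics/c2.png',cv2.resize(a[75:180,145:255],None,fx=5,fy=5,interpolation=cv2.INTER_CUBIC))
```

```text
(no output)
```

View pics/c1.png

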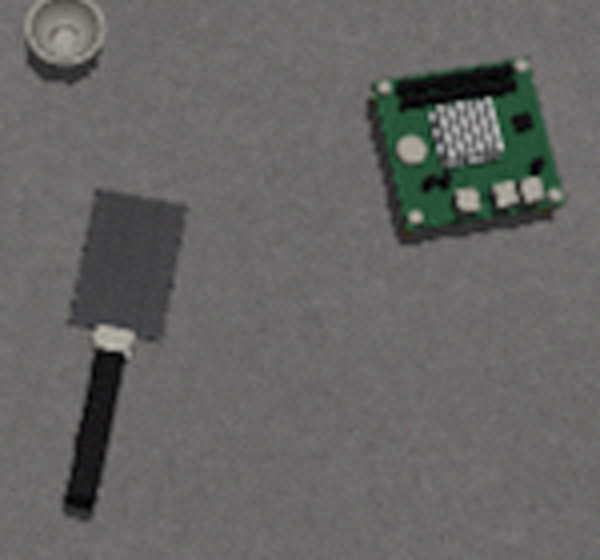

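View pics/c2.png

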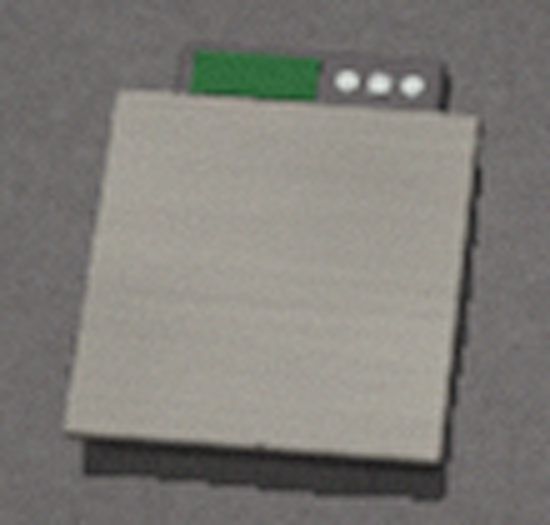

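The crop shows the dark blade with corners near (304,142), (326,146), (320,180), (297,175) and the black handle ending near (300,223). Board corners are near (373,116), (412,110), (420,146), (381,153). Scale top corners are near (168,93), (240,98), (233,167), (158,161). Now I'll fit poses.

```bash
cat > fit.py <<'E'
from h import *
from scipy.optimize import least_squares
def pts(pose,L): 
    x,y,a=pose; L=np.array(L); c,s=np.cos(a),np.sin(a)
    return np.c_[x+c*L[:,0]-s*L[:,1], y+s*L[:,0]+c*L[:,1], L[:,2]]
def fit(views,p0):
    f=lambda p: np.concatenate([(proj(c,pts(p,L))-np.array(uv)).ravel() for c,L,uv in views])
    r=least_squares(f,p0); return r.x,f(r.x)
BL=[[.05,.032,.003],[.05,-.032,.003],[-.05,-.032,.003],[-.05,.032,.003]]
BO=[[.055,.055,.021],[.055,-.055,.021],[-.055,-.055,.021],[-.055,.055,.021]]
SC=[[.1,.1,.045],[.1,-.1,.045],[-.1,-.1,.045],[-.1,.1,.045]]
def cr(l,x0,y0,k): return (np.array(l)+.5)/k-.5+[x0,y0]
E
python3 - <<'E'
from fit import *
c=camera('top'); s=camera('scene')
np.set_printoptions(precision=4,suppress=True)
P={}
P['lift']=fit([(c,BL,cr([(97,190),(187,204),(163,340),(69,323)],280,95,4))],[.5,0,0])
P['board']=fit([(c,BO,cr([(373,83),(528,58),(563,205),(403,235)],280,95,4))],[.5,-.2,0])
P['scale']=fit([(c,SC,cr([(118,90),(480,117),(441,462),(67,432)],145,75,5))],[.5,.2,0])
for k in P: print(k,*P[k])
img=s['img'].copy(); img=cv2.resize(img,None,fx=2,fy=2)
for k,L in (('lift',BL+[[-.174,.01,.036],[-.174,-.01,.036]]),('board',BO),('scale',SC)):
    q=proj(s,pts(P[k][0],L)); print(k,q.tolist())
    cv2.polylines(img,[((q+.5)*2*8).astype(int)],True,(0,0,255),1,shift=3)
cv2.imwrite('pics/ov.png',img[350:800,340:1120])
E
```

```text
lift [ 0.5718 -0.024  -0.1711] [-0.2558 -0.5551  0.1432  0.0829 -0.0186  0.257   0.1286  0.1934]
board [ 0.6556 -0.2523  0.1796] [-0.5613 -0.0393 -0.2832  0.3807  0.3571  0.5407  0.4689 -0.867 ]
scale [ 0.6394  0.2777 -0.0583] [-0.0724 -0.3204  0.4795 -0.5025  0.4376  0.2092 -0.8317  0.5059]
lift [[302.1585952524286, 276.05310413675403], [281.33801255736466, 283.75191511609296], [267.6226658742026, 257.69232391949413], [287.64387822135393, 250.67472169894887], [264.4985401948735, 217.2454173831672], [258.4252174584472, 219.21837181960274]]
board [[258.6915504883408, 325.1968548855323], [225.00405493697698, 353.2528993367379], [197.94039997095402, 324.25953885748305], [231.23309145862703, 298.6776624451028]]
scale [[431.21268283856006, 236.65169207133277], [376.2426976657956, 264.83622609720334], [334.82931806355106, 218.8860995252293], [387.1634565006526, 195.1273360568718]]
```

View pics/ov.png

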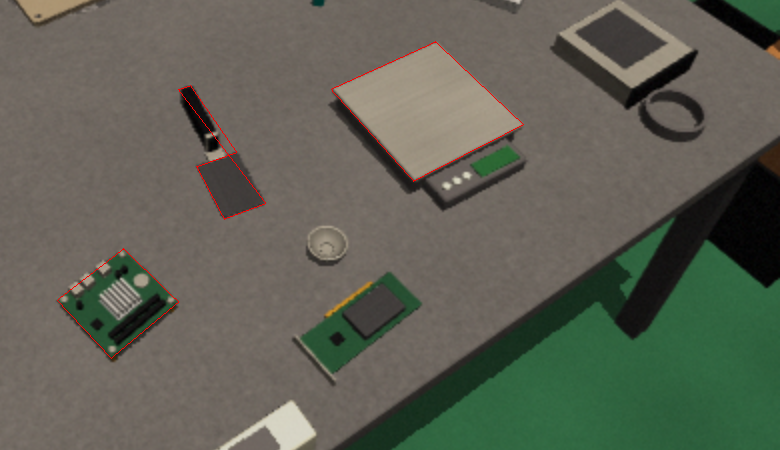

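```bash
cat >> h.py <<'E'
def st(): 
    o=get_obs(); return o['position'],R.from_quat(o['ee_rot']),o
def rel(p,yaw=None):
    """delta in tool axes to world target p; turn about tool x so that jaw axis (tool z) is across yaw (mod pi)"""
    P,r,o=st(); d=r.inv().apply(np.array(p)-P); M=r.as_matrix()
    out=[np.round(d,4)]
    if yaw is not None:
        want=yaw+np.pi/2; cur=np.arctan2(M[1,2],M[0,2]); e=(want-cur+np.pi/2)%np.pi-np.pi/2
        out.append(round(-e,4))  # tool x points down: +turn lowers world yaw
    return out
E
python3 - <<'E'
from h import *
P,r,o=st(); print(P); print(np.round(r.as_matrix(),4)); 
print(rel([.4733,-.007,.12],-.1711))
E
```

```text
[ 0.18331912 -0.59728373  0.23879483]
[[-3.000e-04  9.560e-01  2.934e-01]
 [ 8.000e-04  2.934e-01 -9.560e-01]
 [-1.000e+00 -0.000e+00 -9.000e-04]]
[array([ 0.1192,  0.4504, -0.4791]), np.float64(0.4689)]
```

Call:
play_rows(increments="0 0 0 0.12;0 0 0 0.12;0 0 0 0.12;0 0 0 0.11", hand=-1, squeeze=70)

```text
clock: 0.6
position: [0.183, -0.5969, 0.2377]
ee_rot: [0.545, 0.452, -0.544, 0.45]
ft_force: [-1.2, -0.1, -0.2]
grip_width: 0.998
```

Run:
```python
from h import *
print(rel([.4733,-.007,.14],-.1711), get_obs()['joint_pos'])
```

```text
[array([ 0.0991,  0.1752, -0.6334]), np.float64(-0.0166)] [ 1.20005020e+00  3.31382492e-01  1.84928221e-04  1.46484662e+00
 -2.61912507e-04  1.34817297e+00 -5.58236264e-01]
```

Call:
play_rows(increments="0 0.005 -0.018 0;0 0.01 -0.035 0;0 0.011 -0.042 0;0 0.012 -0.042 0;0 0.012 -0.042 0;0 0.012 -0.042 0;0 0.012 -0.042 0;0.005 0.012 -0.042 0;0.005 0.012 -0.042 0;0.01 0.012 -0.042 0;0.01 0.012 -0.042 0;0.01 0.012 -0.042 0;0.01 0.012 -0.042 0;0.01 0.012 -0.042 0;0.01 0.01 -0.03 0;0.005 0.005 -0.018 0;0 0 0 -0.016;0 0 0 0")

```text
clock: 2.4
position: [0.4765, -0.0132, 0.1589]
ee_rot: [-0.542, -0.454, 0.542, -0.454]
ft_force: [0.9, -0.1, -0.4]
grip_width: 0.999
```

Run:
```python
from h import *
print(rel([.4733,-.007,.10],-.1711), get_obs()['joint_pos'])
c=camera('top'); cv2.imwrite('pics/t1.png',cv2.resize(c['img'][95:305,210:410],None,fx=3,fy=2.8,interpolation=cv2.INTER_CUBIC))
```

```text
[array([ 0.0589, -0.0042, -0.0055]), np.float64(-0.0061)] [ 0.53129317  0.11752458 -0.62823215  1.91528557  0.07561998  1.13254638
 -1.87377424]
```

View pics/t1.png

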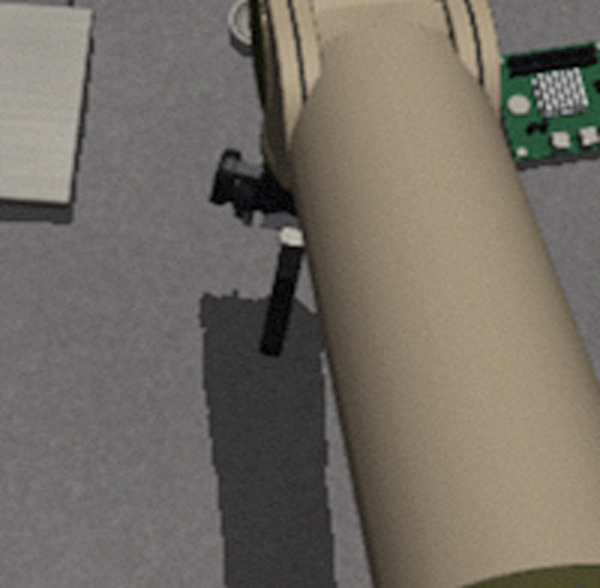

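The picture shows the open gripper above the handle, whose end is near crop (270,350). The elbow leans right. I'll correct the lateral offset and descend.

Call:
play_rows(increments="0.02 -0.002 -0.0025 -0.006;0.03 -0.002 -0.0025 0;0.02 0 0 0;0 0 0 0;0 0 0 0")

```text
clock: 2.95
position: [0.4736, -0.014, 0.0895]
ee_rot: [0.544, 0.451, -0.543, 0.454]
ft_force: [1.1, -0.2, 0.5]
grip_width: 0.994
```

Run:
```python
from h import *
print(rel([.4733,-.007,.013],-.1711), get_obs()['joint_pos'])
c=camera('scene'); cv2.imwrite('pics/s1.png',cv2.resize(c['img'][150:330,180:380],None,fx=3.5,fy=3.3,interpolation=cv2.INTER_CUBIC))
```

```text
[array([ 0.0765, -0.0019, -0.0071]), np.float64(-0.0106)] [ 0.50859474  0.20179644 -0.62112157  1.99486062  0.14482142  0.98356146
 -1.93558686]
```

View pics/s1.png

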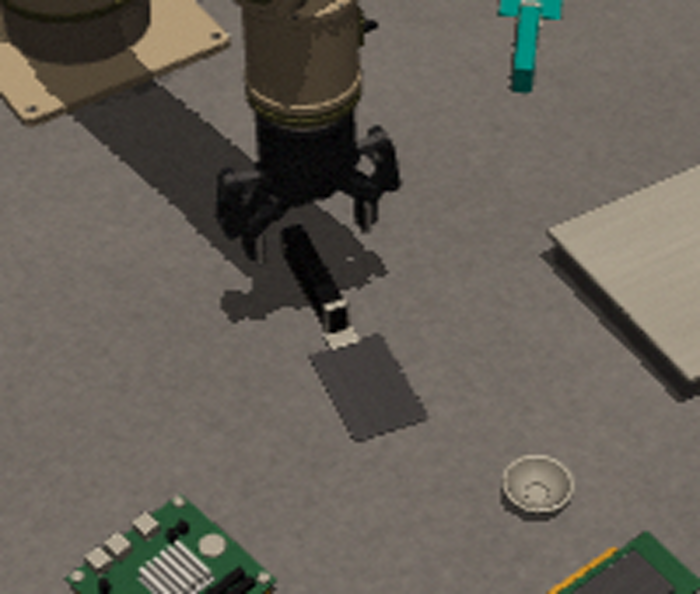

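The gripper straddles the handle, with fingers at crop (255,245) and (368,215). The lateral error is still 7 mm, so I'll correct that and go down.

Call:
play_rows(increments="0 -0.001 -0.007 -0.01;0 0 -0.003 0;0.02 0 0 0;0.025 0 0 0;0.02 0 0 0;0.005 0 0 0;0 0 0 0;0 0 0 0")

```text
clock: 3.8
position: [0.4807, -0.0027, 0.025]
ee_rot: [0.544, 0.45, -0.538, 0.461]
ft_force: [0.7, -1.1, 0.2]
grip_width: 1.001
```

Run:
```python
from h import *
print(rel([.4733,-.007,.013],-.1711), get_obs()['joint_pos'])
```

```text
[array([ 0.0119, -0.0068,  0.0055]), np.float64(0.0002)] [ 0.45121519  0.31620561 -0.60063775  2.0334161   0.24692138  0.84431897
 -2.03068655]
```

Call:
play_rows(increments="0.006 -0.007 0.005 0;0.004 0 0 0;0 0 0 0")

```text
clock: 4.1
position: [0.4738, -0.007, 0.0163]
ee_rot: [0.545, 0.449, -0.537, 0.461]
ft_force: [-0.2, 0.5, 0.6]
grip_width: 1.0
```

Run:
```python
from h import *
print(rel([.4733,-.007,.013],-.1711), get_obs()['joint_pos']); print(st()[1].as_matrix().round(4))
```

```text
[array([ 0.0033, -0.0006,  0.    ]), np.float64(-0.0)] [ 0.45744812  0.3158648  -0.59672555  2.05759219  0.25312895  0.81718806
 -2.02963192]
[[ 0.0195  0.9852 -0.1703]
 [-0.006  -0.1702 -0.9854]
 [-0.9998  0.0202  0.0026]]
```

Call:
play_rows(increments="0.003 0 0 0;0 0 0 0;0 0 0 0")

```text
clock: 4.4
position: [0.4741, -0.0072, 0.0134]
ee_rot: [0.545, 0.449, -0.537, 0.462]
ft_force: [-0.8, -0.2, 0.0]
grip_width: 1.0
```

Run:
```python
from h import *
print(rel([.4733,-.007,.013],-.1711)); print(st()[1].as_matrix().round(4)[:,0])
```

```text
[array([ 0.0004, -0.0009, -0.    ]), np.float64(-0.0003)]
[ 0.0202 -0.0062 -0.9998]
```

Call:
play_rows(increments="0 0 0 0;0 0 0 0;0 0 0 0;0 0 0 0;0 0 0 0;0 0 0 0;0 0 0 0;0 0 0 0", hand=1, squeeze=70)

```text
clock: 5.2
position: [0.4746, -0.0069, 0.0138]
ee_rot: [0.545, 0.449, -0.537, 0.462]
ft_force: [-0.3, -0.0, 1.9]
grip_width: 0.219
```

Run:
```python
from h import *
print(rel([.4733,-.007,.013],-.1711)); print(st()[1].as_matrix().round(4)[:,0])
c=camera('scene'); cv2.imwrite('pics/s2.png',cv2.resize(c['img'][170:320,210:360],None,fx=4,fy=4,interpolation=cv2.INTER_CUBIC))
```

```text
[array([ 0.0008, -0.0013,  0.0003]), np.float64(-0.0001)]
[ 0.0208 -0.006  -0.9998]
```

View pics/s2.png

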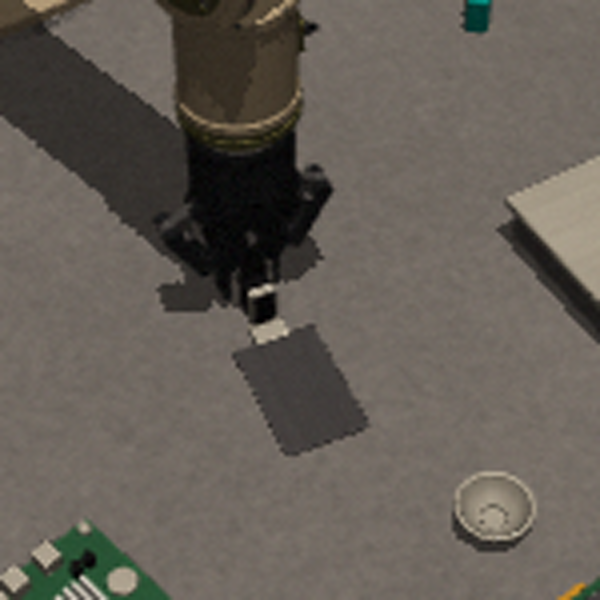

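Call:
play_rows(increments="-0.005 0 0 0;-0.01 0 0 0;-0.01 0 0 0;-0.01 0 0 0;-0.005 -0.01 0 -0.05;0 -0.01 0 -0.1;0 -0.01 0 -0.1;0 -0.01 0 -0.07;0 0 0 0;0 0 0 0")

```text
clock: 6.25
position: [0.434, -0.0045, 0.0609]
ee_rot: [0.462, 0.53, -0.455, 0.547]
ft_force: [0.1, -0.5, -1.4]
grip_width: 0.219
```

Run:
```python
from h import *
print(rel([.4257,-.294,.035],.1796)); print(st()[1].as_matrix().round(4)[:,0],get_obs()['joint_pos'])
c=camera('scene'); cv2.imwrite('pics/s3.png',cv2.resize(c['img'][170:370,180:380],None,fx=3,fy=3,interpolation=cv2.INTER_CUBIC))
```

```text
[array([ 0.028 , -0.0546,  0.2842]), np.float64(-0.021)]
[ 0.0248 -0.0081 -0.9997] [ 0.55833446  0.15084497 -0.68714076  2.12552549  0.13839147  0.88010095
 -1.62133244]
```

View pics/s3.png

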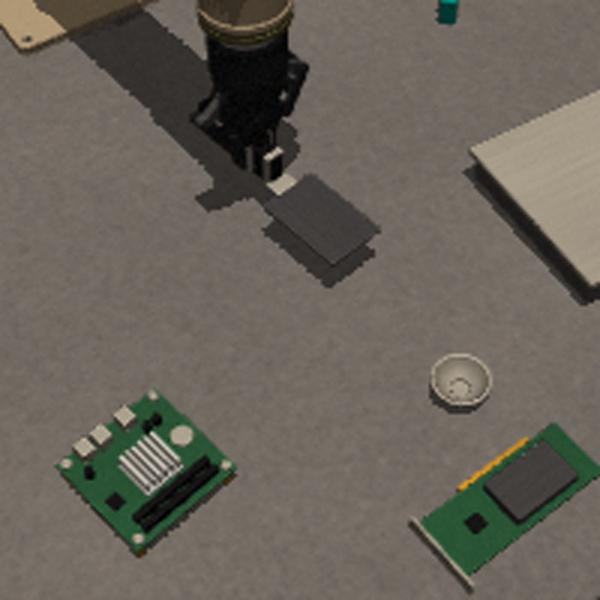

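The spatula is held; the blade is at crop (322,222) and looks level. Moving across to the pre-insert pose.

Call:
play_rows(increments="0 -0.005 0.01 -0.02;0 -0.008 0.02 0;0 -0.008 0.025 0;0 -0.008 0.025 0;0 -0.006 0.025 0;0 -0.004 0.025 0;0 -0.004 0.025 0;0 -0.004 0.025 0;0 -0.003 0.025 0;0 -0.002 0.025 0;0 -0.001 0.025 0;0 0 0.015 0;0 0 0.01 0;0 0 0 0;0 0 0 0")

```text
clock: 7.8
position: [0.4367, -0.2999, 0.0649]
ee_rot: [0.463, 0.529, -0.453, 0.548]
ft_force: [0.0, 1.1, -1.9]
grip_width: 0.217
```

Run:
```python
from h import *
print(rel([.4257,-.294,.035],.1796)); print(st()[1].as_matrix().round(4),get_obs()['joint_pos'])
```

```text
[array([ 0.0296, -0.0107, -0.008 ]), np.float64(-0.0179)]
[[ 0.0295  0.9865  0.161 ]
 [-0.0062  0.1612 -0.9869]
 [-0.9995  0.0281  0.0109]] [ 0.90834506  0.31380468 -0.4386915   1.90417863  0.15393804  0.92817842
 -1.00935318]
```

Call:
play_rows(increments="0 -0.008 -0.006 -0.02;0.005 -0.004 -0.002 0;0.007 0 0 0;0.007 0 0 0;0.007 0 0 0;0.007 0 0 0;0.005 0 0 0;0 0 0 0;0 0 0 0")

```text
clock: 8.7
position: [0.4233, -0.2899, 0.0222]
ee_rot: [0.456, 0.536, -0.446, 0.553]
ft_force: [-0.0, -0.2, -2.6]
grip_width: 0.223
```

Run:
```python
from h import *
print(rel([.4257,-.294,.018],.1796)); print(st()[1].as_matrix().round(4)[2])
c=camera('scene'); cv2.imwrite('pics/s4.png',cv2.resize(c['img'][210:370,150:350],None,fx=4,fy=3.7,interpolation=cv2.INTER_CUBIC))
cv2.imwrite('pics/s4f.png',c['img'])
c=camera('top'); cv2.imwrite('pics/t4.png',cv2.resize(c['img'][90:240,310:460],None,fx=4,fy=4,interpolation=cv2.INTER_CUBIC))
cv2.imwrite('pics/t4f.png',c['img'])
```

```text
[array([0.0043, 0.0015, 0.0044]), np.float64(0.0081)]
[-0.9996  0.0266  0.0095]
```

View pics/s4.png

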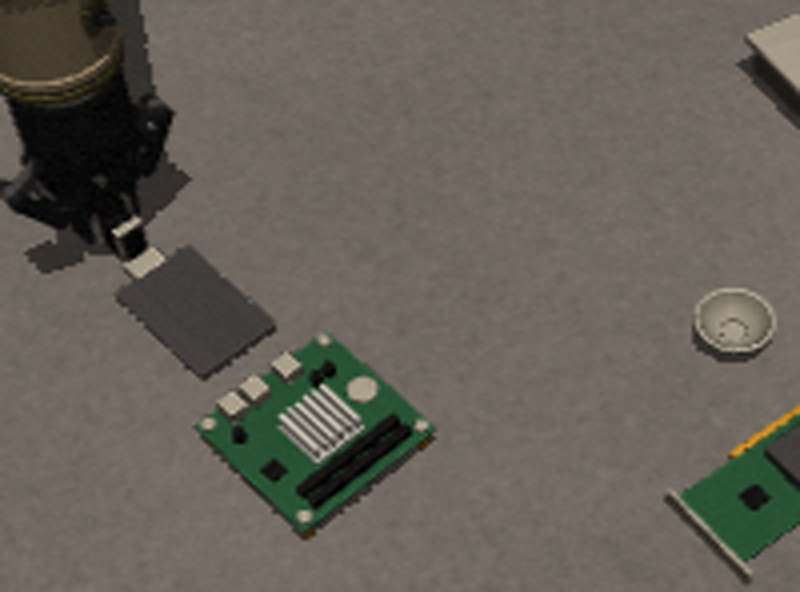

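View pics/t4.png

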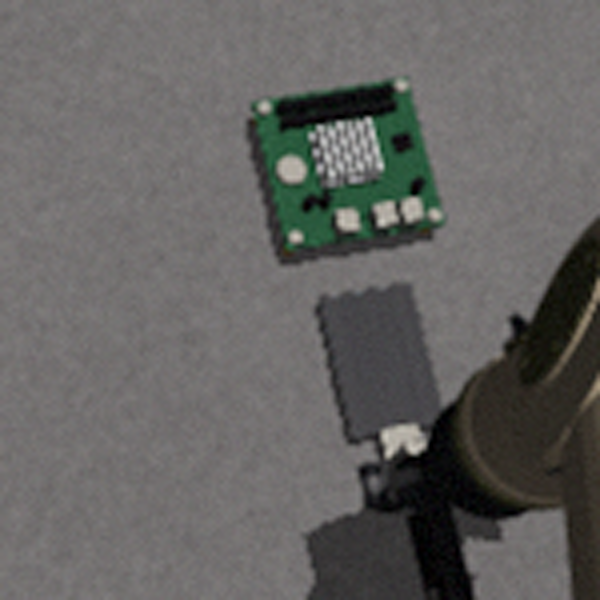

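The blade points at the board's near edge from about 25 mm away; front edge at (318–411, 288) and board near edge at (285–440, 245) in the top crop. I'll fit both poses from both cameras to check alignment.

Run:
```python
from fit import *
np.set_printoptions(precision=4,suppress=True)
t=camera('top'); s=camera('scene')
def crs(l): return (np.array(l)+.5)/[4,3.7]-.5+[150,210]
P,r,_=st(); y=np.arctan2(*r.as_matrix()[1::-1,1]); e=P+.0987*r.as_matrix()[:,1]
print('expected',e[:2],y)
zb=P[2]-.0138
BLz=[[a,b,zb+.003] for a,b,_ in BL]
vs=(s,BLz,crs([(276,327),(206,378),(116,297),(190,246)]))
vt=(t,BLz,cr([(318,292),(411,284),(440,437),(350,445)],310,90,4))
for v in ([vs],[vt],[vs,vt]): print('blade',*fit(v,[.55,-.27,.17]))
ws=(s,BO,crs([(436,430),(306,535),(194,426),(325,334)]))
wt=(t,BO,cr([(252,104),(408,78),(443,225),(284,252)],310,90,4))
for v in ([ws],[wt],[ws,wt]): print('board',*fit(v,[.65,-.25,.17]))
```

```text
expected [ 0.5204 -0.2717] 0.18784713373632062
blade [ 0.5228 -0.2715  0.1923] [ 0.9393 -0.3201 -0.477   0.5222 -0.3351 -0.2672 -0.1267 -0.0153]
blade [ 0.5169 -0.2708  0.1385] [ 0.2584  1.6597  0.3937  1.0063  0.3679 -1.6649 -1.0049 -0.9012]
blade [ 0.5194 -0.2711  0.1632] [ 0.2648 -0.7695 -1.5759 -0.3947 -0.4791 -1.7299  0.0797 -1.02   -0.0647
  1.1143 -0.0552 -0.0863  0.821  -2.9219 -0.4176 -1.5878]
board [ 0.658  -0.253   0.1918] [ 0.356  -0.1583 -0.5003 -0.066  -0.0508  0.6429  0.2275 -0.4756]
board [ 0.656  -0.2524  0.1807] [-0.3248 -0.3949 -0.309   0.2372  0.3724  0.384   0.2474 -0.234 ]
board [ 0.657  -0.2527  0.1865] [ 0.248  -0.3588 -0.7521 -0.4438 -0.0942  0.1582  0.2991 -0.7884 -0.302
 -0.6152 -0.3458 -0.1912  0.5631 -0.1002  0.5021 -0.5009]
```

Run:
```python
from h import *
print(rel([.560,-.2707,.018],.184))
```

```text
[array([0.0085, 0.1376, 0.0063]), np.float64(0.0036)]
```

Call:
play_rows(increments="0.003 0 0.006 0.004;0.002 0.005 0.001 0;0 0 0 0;0 0 0 0")

```text
clock: 9.3
position: [0.4308, -0.2973, 0.018]
ee_rot: [0.457, 0.534, -0.447, 0.553]
ft_force: [1.0, 0.6, -2.5]
grip_width: 0.224
```

Run:
```python
from h import *
print(rel([.560,-.2707,.018],.184))
```

```text
[array([ 0.0037,  0.1319, -0.0026]), np.float64(-0.0013)]
```

Call:
play_rows(increments="0.0001 0.005 -0.002 0;0.0003 0.01 -0.001 0;0.0003 0.01 0 0;0.0003 0.01 0 0;0.0003 0.01 0 0;0.0003 0.01 0 0;0.0003 0.01 0 0;0.0001 0.005 0 0;0 0 0 0")

```text
clock: 10.2
position: [0.5068, -0.2788, 0.0179]
ee_rot: [0.457, 0.534, -0.446, 0.553]
ft_force: [0.4, -0.3, -1.9]
grip_width: 0.219
```

Run:
```python
from h import *
print(rel([.560,-.2707,.018],.184),st()[1].as_matrix().round(4)[2])
c=camera('scene'); cv2.imwrite('pics/s5.png',cv2.resize(c['img'][210:370,150:350],None,fx=4,fy=3.7,interpolation=cv2.INTER_CUBIC))
```

```text
[array([0.0015, 0.0538, 0.0018]), np.float64(0.0005)] [-0.9995  0.029   0.0108]
```

View pics/s5.png

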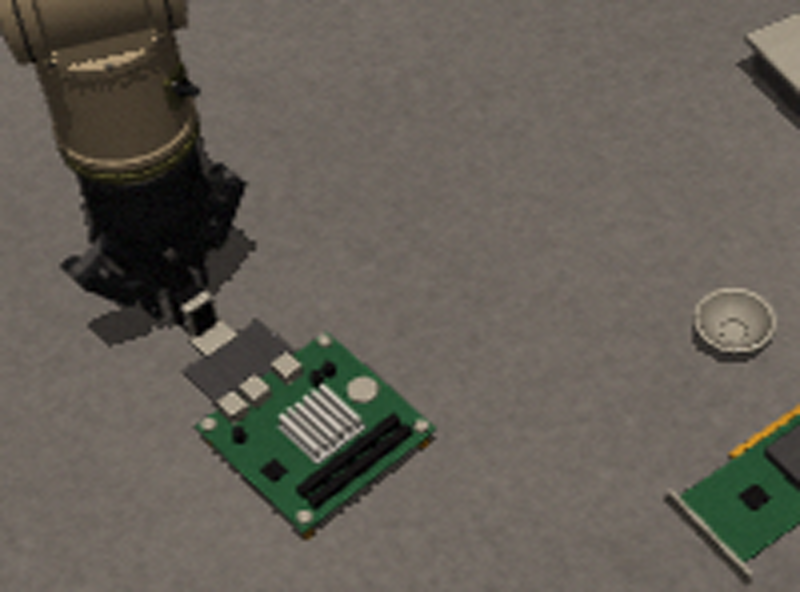

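The blade is passing between the near posts at (208,425) and (324,340), centred, and the board hasn't moved. Going on in.

Call:
play_rows(increments="0.0001 0.005 0.002 0;0.0003 0.01 0 0;0.0003 0.01 0 0;0.0003 0.01 0 0;0.0003 0.01 0 0;0.0001 0.006 0 0;0 0.003 0 0;0 0 0 0;0 0 0 0")

```text
clock: 11.15
position: [0.564, -0.2706, 0.0176]
ee_rot: [0.457, 0.535, -0.447, 0.553]
ft_force: [-0.3, -1.2, -1.7]
grip_width: 0.224
```

Run:
```python
from h import *
print(rel([.560,-.2707,.018],.184),st()[1].as_matrix().round(4)[2])
c=camera('scene'); cv2.imwrite('pics/s6.png',cv2.resize(c['img'][210:370,150:350],None,fx=4,fy=3.7,interpolation=cv2.INTER_CUBIC))
```

```text
[array([-0.0005, -0.0039, -0.0006]), np.float64(-0.0005)] [-0.9996  0.0279  0.0104]
```

View pics/s6.png

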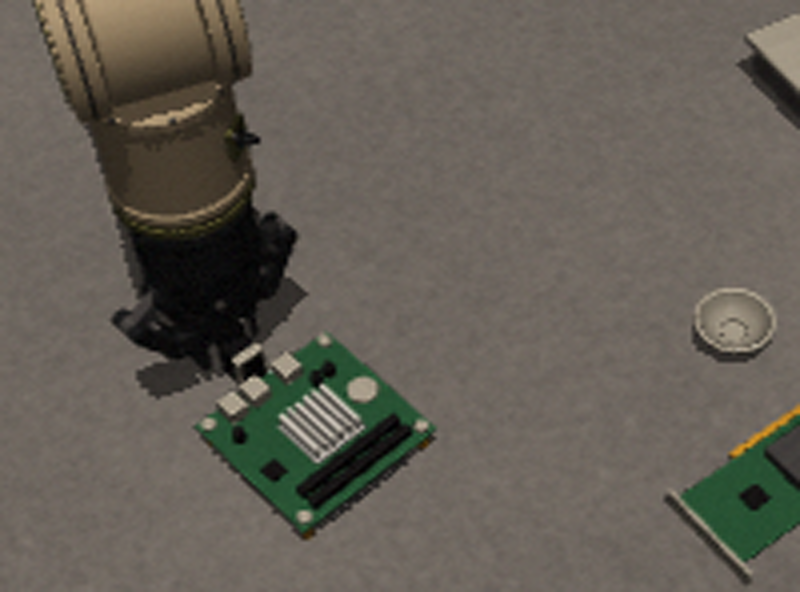

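Fully under; handle front at (248,360) is 4 mm too close to the board edge, so I'll back off 4 mm, then lift slowly.

Call:
play_rows(increments="0 -0.004 0 0;-0.003 0 0 0;-0.004 0 0 0;-0.003 0 0 0;-0.002 0 0 0;-0.002 0 0 0;-0.002 0 0 0;-0.003 0 0 0;-0.004 0 0 0;-0.004 0 0 0;0 0 0 0;0 0 0 0")

```text
clock: 12.4
position: [0.5571, -0.272, 0.0468]
ee_rot: [0.457, 0.535, -0.448, 0.552]
ft_force: [0.3, -0.0, -3.9]
grip_width: 0.22
```

Run:
```python
from h import *
print(rel([.560,-.2707,.018],.184),st()[1].as_matrix().round(4)[2],get_obs()['joint_pos'])
c=camera('scene'); cv2.imwrite('pics/s7.png',cv2.resize(c['img'][210:370,150:350],None,fx=4,fy=3.7,interpolation=cv2.INTER_CUBIC))
```

```text
[array([ 0.0289,  0.0024, -0.001 ]), np.float64(-0.0019)] [-0.9996  0.026   0.0104] [ 0.71871667  0.51243681 -0.42496519  1.6762173   0.24136956  0.97714452
 -1.1766651 ]
```

View pics/s7.png

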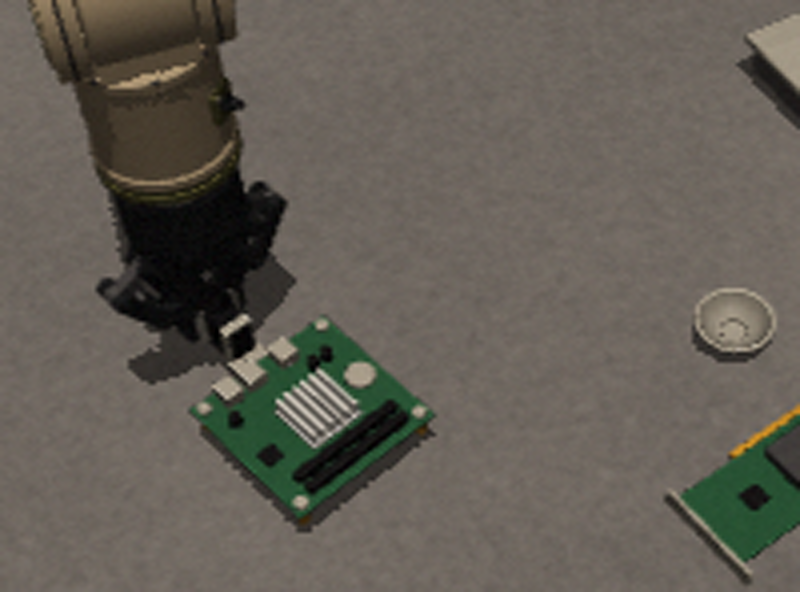

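The board is lifted level, feet clear of the bench (shadow gap at (300,520)), and the wrist load rose about 2 N. Raising further.

Call:
play_rows(increments="-0.003 0 0 0;-0.006 0 0 0;-0.008 0 0 0;-0.008 0 0 0;-0.008 0 0 0;-0.008 0 0 0;-0.006 0 0 0;-0.005 0 0 0;-0.003 0 0 0;0 0 0 0;0 0 0 0")

```text
clock: 13.55
position: [0.5557, -0.2717, 0.1075]
ee_rot: [0.457, 0.534, -0.448, 0.553]
ft_force: [-0.1, 0.2, -3.7]
grip_width: 0.223
```

Run:
```python
from h import *
print(rel([.5395,.2583,.11],.184),st()[1].as_matrix().round(4)[2],get_obs()['joint_pos'])
```

```text
[array([-0.0062,  0.0803, -0.5241]), np.float64(-0.0018)] [-0.9996  0.0269  0.0112] [ 0.73526313  0.43932494 -0.4431734   1.6375465   0.20409302  1.08186607
 -1.15050352]
```

Call:
play_rows(increments="0 0.0006 -0.004 0;0 0.0012 -0.008 0;-0.0002 0.0018 -0.012 0;-0.0002 0.0024 -0.016 0;-0.0003 0.003 -0.02 0;-0.0003 0.003 -0.02 0;-0.0003 0.003 -0.02 0;-0.0003 0.003 -0.02 0;-0.0003 0.003 -0.02 0;-0.0003 0.003 -0.02 0;-0.0003 0.003 -0.02 0;-0.0003 0.003 -0.02 0;-0.0003 0.003 -0.02 0;-0.0003 0.0024 -0.016 0;-0.0002 0.0018 -0.012 0;0 0.0012 -0.008 0;0 0.0006 -0.004 0;0 0 0 0")

```text
clock: 15.35
position: [0.5395, 0.0238, 0.1089]
ee_rot: [0.453, 0.539, -0.443, 0.555]
ft_force: [-0.6, 0.7, -3.5]
grip_width: 0.224
```

Run:
```python
from h import *
print(rel([.5395,.2583,.11],.184),st()[1].as_matrix().round(4)[2],get_obs()['joint_pos'])
c=camera('scene'); cv2.imwrite('pics/s8.png',cv2.resize(c['img'][130:330,200:450],None,fx=3,fy=3,interpolation=cv2.INTER_CUBIC))
```

```text
[array([-0.0017,  0.0463, -0.2299]), np.float64(0.0143)] [-0.9996  0.0255  0.0077] [ 0.39208756  0.30223172 -0.59992021  1.83565023  0.20502653  1.03735206
 -1.65971594]
```

View pics/s8.png

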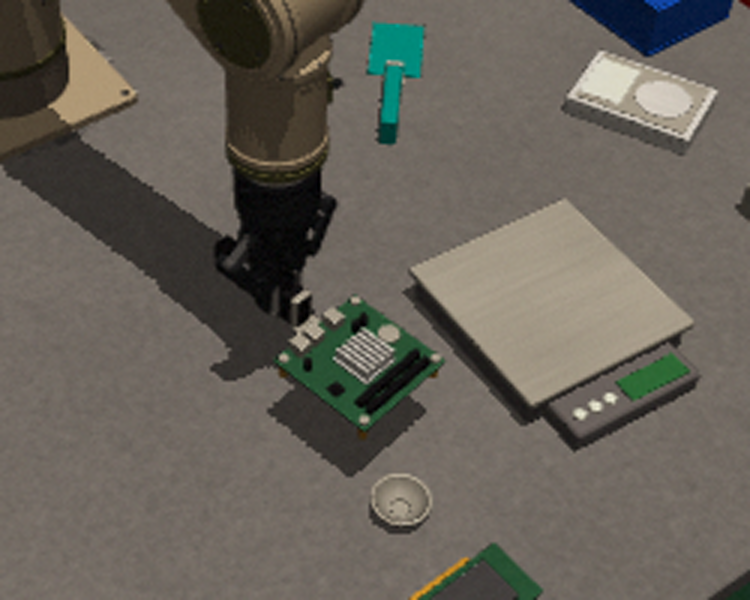

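The board rides level on the blade, and nothing has slipped. On to the scale.

Call:
play_rows(increments="0 0.0008 -0.004 0;0 0.0016 -0.008 0;-0.0002 0.0024 -0.012 0;-0.0002 0.0032 -0.016 0;-0.0003 0.004 -0.02 0;-0.0003 0.004 -0.02 0;-0.0003 0.004 -0.02 0;-0.0003 0.004 -0.02 0;-0.0003 0.004 -0.02 0;-0.0003 0.004 -0.02 0;-0.0003 0.004 -0.018 0;-0.0002 0.0032 -0.016 0;-0.0002 0.0024 -0.012 0;0 0.0016 -0.008 0;0 0.0008 -0.004 0;0 0 0 0;0 0 0 0")

```text
clock: 17.1
position: [0.539, 0.2615, 0.1106]
ee_rot: [0.455, 0.539, -0.444, 0.553]
ft_force: [0.1, -0.7, -4.0]
grip_width: 0.224
```

Run:
```python
from h import *
print(rel([.5395,.2583,.11],.184),st()[1].as_matrix().round(4),get_obs()['joint_pos'])
c=camera('scene'); cv2.imwrite('pics/s9.png',cv2.resize(c['img'][150:290,290:450],None,fx=4,fy=4,interpolation=cv2.INTER_CUBIC))
c=camera('top'); cv2.imwrite('pics/t9.png',cv2.resize(c['img'][65:215,130:280],None,fx=4,fy=4,interpolation=cv2.INTER_CUBIC))
```

```text
[array([ 0.0006, -0.0001,  0.0032]), np.float64(0.0088)] [[ 2.500e-02  9.812e-01  1.916e-01]
 [-3.000e-04  1.917e-01 -9.815e-01]
 [-9.997e-01  2.450e-02  5.100e-03]] [-0.00336119  0.44615182 -0.6638758   1.67361723  0.31832991  1.10759156
 -2.13634729]
```

View pics/s9.png

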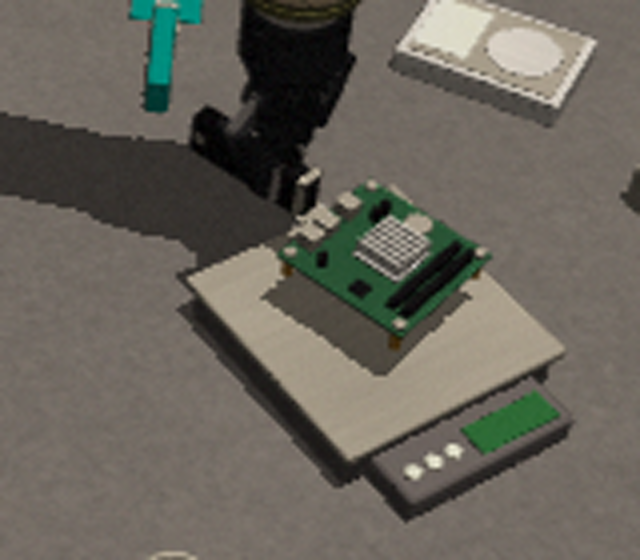

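View pics/t9.png

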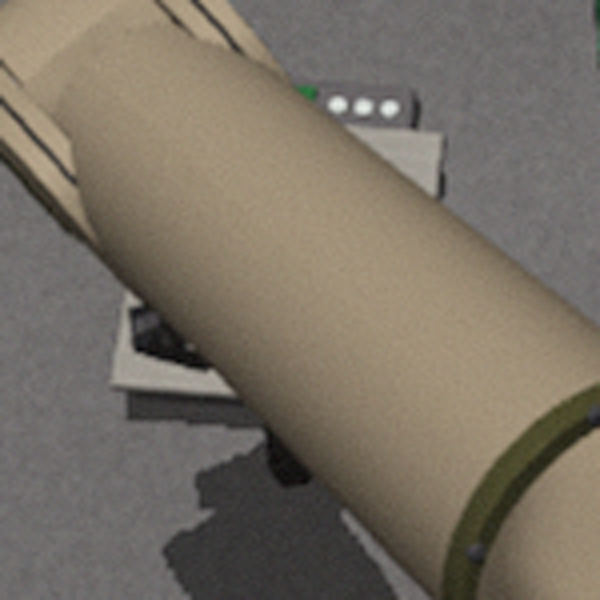

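The scene crop shows the board hovering over the platform, corners at (370,180), (493,255), (402,335), (279,249). The top view is blocked by the arm. Measuring from the scene camera.

Run:
```python
from fit import *
np.set_printoptions(precision=4,suppress=True)
s=camera('scene'); P,r,_=st(); z=P[2]-.0138+.006
B=[[a,b,z] for a,b,_ in BO]
x,e=fit([(s,B,cr([(493,253),(402,334),(278,250),(370,180)],290,150,4))],[.64,.27,.19]); print(x,e, x[:2]-P[:2])
x,e=fit([(s,SC,cr([(565,350),(352,462),(184,276),(400,180)],290,150,4))],[.64,.27,.0]); print(x,e)
```

```text
[0.6367 0.2838 0.1879] [ 0.3156 -0.0391 -0.1776  0.1261 -0.303   0.5717  0.1772 -0.7576] [0.0977 0.0226]
[ 0.6412  0.2803 -0.0683] [ 1.4034 -0.1061 -0.757  -0.386   0.3328 -0.0686 -1.0117  0.5848]
```

Call:
play_rows(increments="0 0.001 0.003 0;0.003 0.001 0.002 0;0.005 0 0 0;0.005 0 0 0;0.005 0 0 0;0.005 0 0 0;0.004 0 0 0;0.002 0 0 0;0 0 0 0;0 0 0 0")

```text
clock: 18.25
position: [0.5431, 0.2546, 0.0784]
ee_rot: [0.455, 0.538, -0.445, 0.552]
ft_force: [-0.2, -0.5, -3.6]
grip_width: 0.218
```

Run:
```python
from h import *
print(rel([.5415,.257,.0738],.184),st()[1].as_matrix().round(4)[2],get_obs()['joint_pos'])
```

```text
[array([ 0.0046, -0.0013, -0.0027]), np.float64(0.0064)] [-0.9997  0.0235  0.0059] [-0.00587678  0.48451192 -0.6462011   1.6965563   0.34564051  1.0536328
 -2.14507492]
```

Within 3 mm laterally. I'll trim slightly and set it down gently.

Call:
play_rows(increments="0 -0.001 -0.003 0;0 0 0 0;0.001 0 0 0;0.001 0 0 0;0.001 0 0 0;0.001 0 0 0;0.001 0 0 0;0.001 0 0 0;0.001 0 0 0;0 0 0 0")

```text
clock: 19.25
position: [0.5424, 0.258, 0.0718]
ee_rot: [0.456, 0.538, -0.444, 0.553]
ft_force: [0.3, 0.3, -2.6]
grip_width: 0.223
```

Run:
```python
from h import *
print(rel([.5415,.257,.0738],.184),st()[1].as_matrix().round(4)[2],get_obs()['ft_force'])
c=camera('scene'); cv2.imwrite('pics/s10.png',cv2.resize(c['img'][150:290,290:450],None,fx=4,fy=4,interpolation=cv2.INTER_CUBIC))
```

```text
[array([-0.002 , -0.001 ,  0.0009]), np.float64(0.0064)] [-0.9997  0.0256  0.0055] [ 0.27447128  0.32135915 -2.63184248]
```

View pics/s10.png

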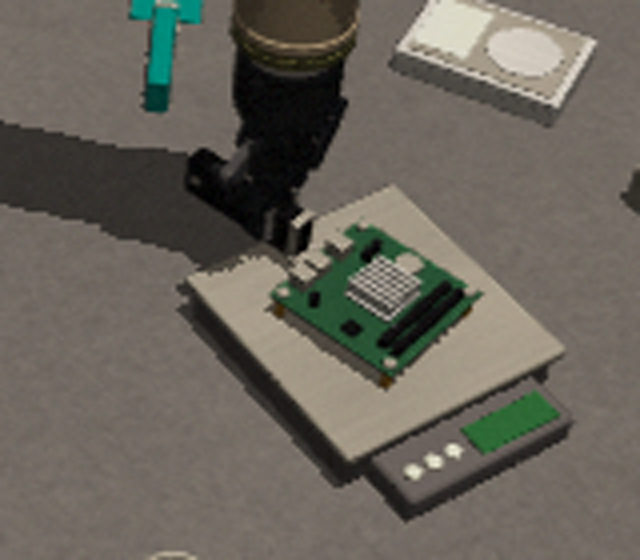

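The feet appear to be at the platform, the shadow gap is gone, and force dropped to −2.6 N. Lowering the blade into the middle of the gap.

Call:
play_rows(increments="0.001 0 0 0;0.001 0 0 0;0.001 0 0 0;0.001 0 0 0;0.001 0 0 0;0.001 0 0 0;0 0 0 0;0 0 0 0")

```text
clock: 20.1
position: [0.5429, 0.2583, 0.0657]
ee_rot: [0.456, 0.538, -0.444, 0.553]
ft_force: [0.8, -0.3, -2.4]
grip_width: 0.22
```

Run:
```python
from fit import *
np.set_printoptions(precision=4,suppress=True)
print(rel([.5415,.257,.0655],.184),st()[1].as_matrix().round(4)[2],get_obs()['ft_force'])
c=camera('scene'); cv2.imwrite('pics/s11.png',cv2.resize(c['img'][150:290,290:450],None,fx=4,fy=4,interpolation=cv2.INTER_CUBIC))
B=[[a,b,.066] for a,b,_ in BO]
x,e=fit([(c,B,cr([(482,294),(388,378),(273,296),(354,226)],290,150,4))],[.64,.27,.19]); print(x,e)
```

```text
[array([ 0.0002, -0.0016,  0.001 ]), np.float64(0.0065)] [-0.9996  0.0266  0.0053] [ 0.8202 -0.3308 -2.4388]
[0.6423 0.2751 0.209 ] [-0.3243  0.3494  0.8553  0.3046 -1.4577  0.5192  0.9235 -1.3614]
```

View pics/s11.png

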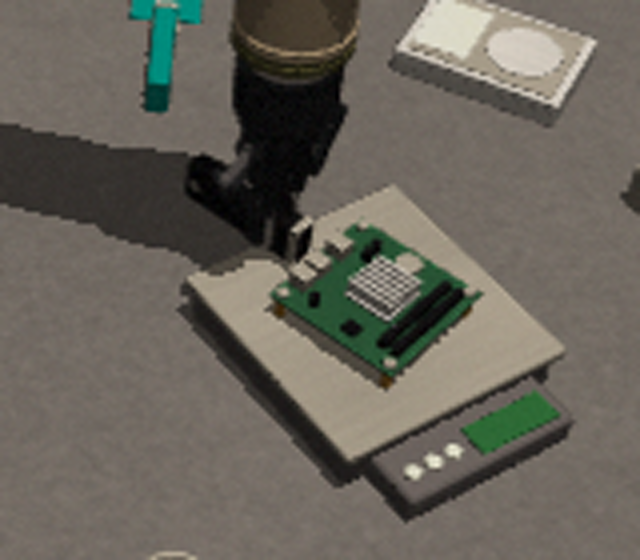

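The board stayed put while the blade came down 6 mm, so it stands on the platform. Centre error is about 3 mm. Drawing the blade out.

Call:
play_rows(increments="-0.0001 -0.004 0 0;-0.0002 -0.008 0 0;-0.0003 -0.01 0 0;-0.0003 -0.01 0 0;-0.0003 -0.01 0 0;-0.0003 -0.01 0 0;-0.0002 -0.008 0 0;-0.0001 -0.004 0 0;0 0 0 0")

```text
clock: 21.05
position: [0.4732, 0.2448, 0.0661]
ee_rot: [0.456, 0.538, -0.444, 0.553]
ft_force: [0.9, -0.5, -2.2]
grip_width: 0.223
```

Run:
```python
from fit import *
print(rel([.5415,.257,.0655],.184),st()[1].as_matrix().round(4)[2],get_obs()['ft_force'],get_obs()['joint_pos'])
c=camera('scene'); cv2.imwrite('pics/s12.png',cv2.resize(c['img'][150:290,290:450],None,fx=4,fy=4,interpolation=cv2.INTER_CUBIC))
```

```text
[array([0.0024, 0.0693, 0.001 ]), np.float64(0.0073)] [-0.9996  0.0267  0.0063] [ 0.91516027 -0.5436361  -2.15023912] [ 0.02209676  0.36932765 -0.6862762   1.88178444  0.30216099  0.96847627
 -2.17916349]
```

View pics/s12.png

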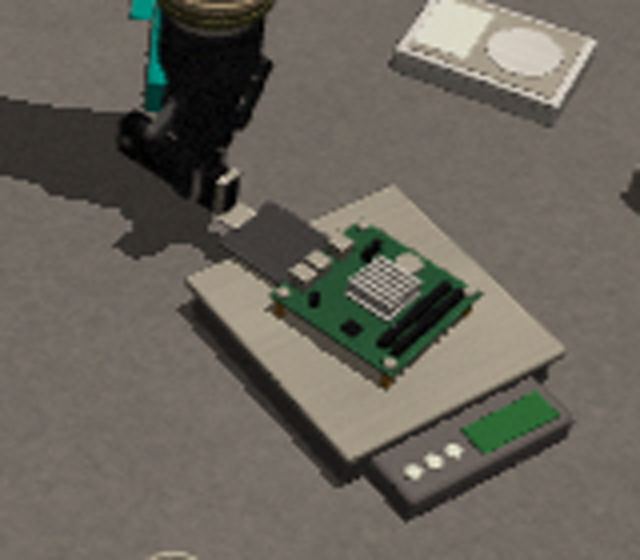

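The blade slides out cleanly with the board unmoved. Continuing.

Call:
play_rows(increments="-0.0001 -0.005 0 0;-0.0003 -0.01 0 0;-0.0003 -0.01 0 0;-0.0003 -0.01 0 0;-0.0003 -0.01 0 0;-0.0002 -0.008 0 0;-0.0001 -0.005 0 0;0 0 0 0")

```text
clock: 21.9
position: [0.4115, 0.2329, 0.066]
ee_rot: [0.456, 0.538, -0.444, 0.553]
ft_force: [0.1, -0.3, -2.5]
grip_width: 0.221
```

Run:
```python
from fit import *
print(rel([.4746,-.0069,.08],-.1711),st()[1].as_matrix().round(4)[2],get_obs()['ft_force'],get_obs()['joint_pos'])
c=camera('scene'); cv2.imwrite('pics/s13.png',cv2.resize(c['img'][130:290,270:450],None,fx=4,fy=3.6,interpolation=cv2.INTER_CUBIC))
t=camera('top');print(ray(t,[(180,245),(125,300),(150,275)],.03))
```

```text
[array([-0.012 ,  0.0167,  0.2475]), np.float64(0.3622)] [-0.9996  0.027   0.0063] [ 0.05520258 -0.34463285 -2.49670012] [ 0.05490212  0.24443604 -0.73355049  2.02728121  0.22740495  0.92216238
 -2.17844379]
[[0.32937159 0.31036502 0.03      ]
 [0.19114553 0.43458407 0.03      ]
 [0.2529278  0.37906245 0.03      ]]
```

View pics/s13.png

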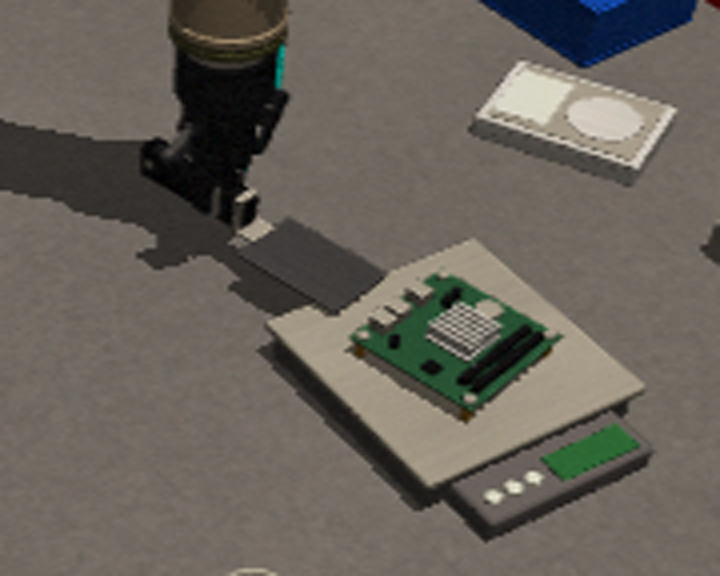

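The blade is clear of the board, with only its tip over the platform edge. Raise, then move right to free bench.

Call:
play_rows(increments="-0.006 -0.003 0 0;-0.01 -0.002 0 0;-0.008 0 0 0;-0.002 0 0.01 0;0 0 0.02 0;0 0.002 0.03 0;0 0.004 0.035 0;0 0.006 0.035 0;0 0.008 0.035 0;0 0.008 0.035 0;0 0.008 0.035 0;0 0.008 0.03 0;0 0.006 0.02 0;0 0.003 0.01 0;0 0 0 0;0 0 0 0")

```text
clock: 23.6
position: [0.5234, -0.0551, 0.1089]
ee_rot: [0.459, 0.535, -0.439, 0.557]
ft_force: [-0.4, -0.3, -2.6]
grip_width: 0.22
```

Run:
```python
from fit import *
print(rel([.46,-.06,.0145]),st()[1].as_matrix().round(4)[2],get_obs()['ft_force'],get_obs()['joint_pos'])
```

```text
[array([ 0.0916, -0.0671, -0.0079])] [-0.9991  0.0417  0.0049] [-0.35007266 -0.27972511 -2.62043521] [ 0.47597719  0.24633442 -0.50685603  1.88628614  0.13798078  1.00108751
 -1.46419122]
```

Call:
play_rows(increments="0 -0.015 0 0;0 -0.02 0 0;0.005 -0.015 0 0;0.01 -0.01 0 0;0.015 0 0 0;0.015 0 0 0;0.015 0 0 0;0.01 0 0 0;0.005 0 0 0;0 0 0 0;0 0 0 0")

```text
clock: 24.7
position: [0.4634, -0.0524, 0.0314]
ee_rot: [0.455, 0.54, -0.432, 0.562]
ft_force: [0.4, -0.3, -2.1]
grip_width: 0.223
```

Run:
```python
from fit import *
print(rel([.46,-.06,.0145]),st()[1].as_matrix().round(4)[2],get_obs()['ft_force'],get_obs()['joint_pos'])
c=camera('scene'); cv2.imwrite('pics/s14.png',cv2.resize(c['img'][150:310,220:440],None,fx=3.6,fy=3.6,interpolation=cv2.INTER_CUBIC))
```

```text
[array([ 0.0167, -0.0057,  0.0066])] [-0.999   0.0441  0.0044] [ 0.40967185 -0.31401754 -2.13286567] [ 0.49140962  0.24046812 -0.50738402  2.09076601  0.15469665  0.80135112
 -1.46271744]
```

View pics/s14.png

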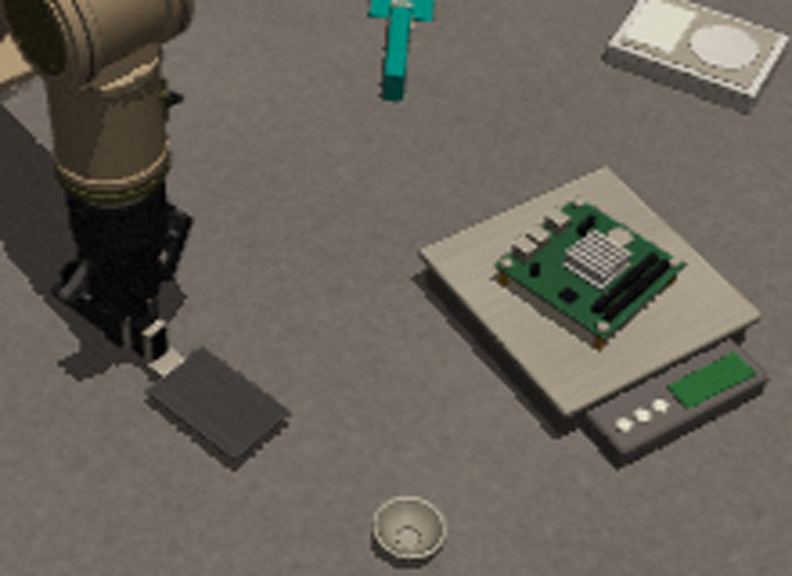

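The board stands upright on the platform and the spatula is over bare bench, clear of the bowl at (408,530). Setting it down gently.

Call:
play_rows(increments="0.003 0 0 0;0.004 0 0 0;0.003 0 0 0;0.002 0 0 0;0.001 0 0 0;0.001 0 0 0;0.001 0 0 0;0 0 0 0")

```text
clock: 25.55
position: [0.4651, -0.0529, 0.0164]
ee_rot: [0.455, 0.539, -0.432, 0.562]
ft_force: [0.8, -0.5, -2.5]
grip_width: 0.218
```

Run:
```python
from fit import *
print(rel([.46,-.06,.0145]),st()[1].as_matrix().round(4)[2],get_obs()['ft_force'],get_obs()['torque'])
```

```text
[array([ 0.0016, -0.0066,  0.0059])] [-0.9989  0.0462  0.0055] [ 0.75248433 -0.45166347 -2.46507372] [-0.03997674  0.13364264 -0.00686774]
```

Call:
play_rows(increments="0.001 0 0 0;0.001 0 0 0;0.001 0 0 0;0 0 0 0")

```text
clock: 25.95
position: [0.4658, -0.0529, 0.0143]
ee_rot: [0.455, 0.538, -0.432, 0.562]
ft_force: [-2.1, 0.4, 1.2]
grip_width: 0.22
```

Run:
```python
from fit import *
print(st()[0],st()[1].as_matrix().round(4)[2],get_obs()['ft_force'],get_obs()['torque'])
```

```text
[ 0.46580577 -0.05285472  0.01429722] [-0.9989  0.0464  0.0062] [-2.05639146  0.40014083  1.21617246] [ 0.07679367  0.76889312 -0.05494689]
```

Contact made (about 4 N). Release.

Call:
play_rows(increments="0 0 0 0;0 0 0 0;0 0 0 0;0 0 0 0;0 0 0 0;0 0 0 0;0 0 0 0;0 0 0 0", hand=-1)

```text
clock: 26.75
position: [0.4668, -0.0529, 0.0147]
ee_rot: [0.456, 0.538, -0.432, 0.563]
ft_force: [-0.6, 1.3, 0.5]
grip_width: 0.999
```

Run:
```python
from fit import *
print(st()[0],st()[1].as_matrix().round(4)[2],get_obs()['ft_force'])
c=camera('scene'); cv2.imwrite('pics/s15.png',cv2.resize(c['img'][200:300,200:320],None,fx=5,fy=5,interpolation=cv2.INTER_CUBIC))
```

```text
[ 0.46680557 -0.05293229  0.01470365] [-0.9988  0.0487  0.0068] [-0.57679114  1.34011371  0.45018357]
```

View pics/s15.png

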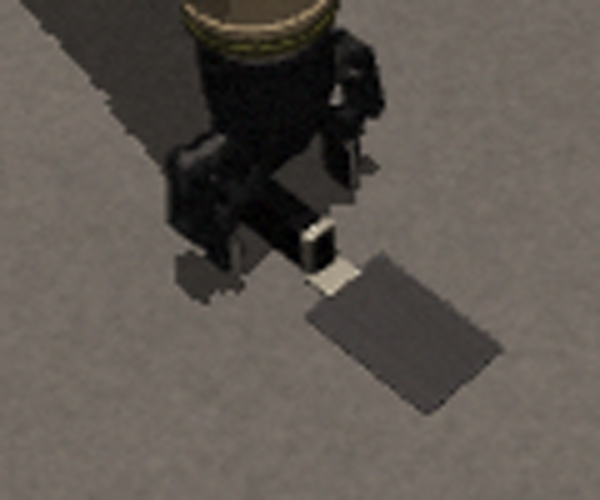

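The fingers are open on both sides of the handle and the spatula is flat on the bench. Moving up and away.

Call:
play_rows(increments="-0.005 0 0 0;-0.01 0 0 0;-0.015 0 0 0;-0.02 0 0 0;-0.025 0 0 0;-0.03 0 0 0;-0.03 0 0 0;-0.03 0 0 0;-0.02 0 0.01 0;0 0 0.03 0;0 0 0.04 0;0 0 0.04 0;0 0 0.04 0;0 0 0.04 0;0 0 0.04 0;0 0 0.03 0;0 0 0.01 0;0 0 0 0;0 0 0 0")

```text
clock: 28.7
position: [0.5198, -0.3325, 0.2268]
ee_rot: [0.455, 0.536, -0.427, 0.57]
ft_force: [-0.1, -0.0, -0.3]
grip_width: 1.003
```

Run:
```python
from fit import *
c=camera('scene'); cv2.imwrite('pics/s16.png',c['img'])
c=camera('top'); cv2.imwrite('pics/t16.png',cv2.resize(c['img'][70:250,140:360],None,fx=3.3,fy=3.3,interpolation=cv2.INTER_CUBIC))
```

```text
(no output)
```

View pics/s16.png

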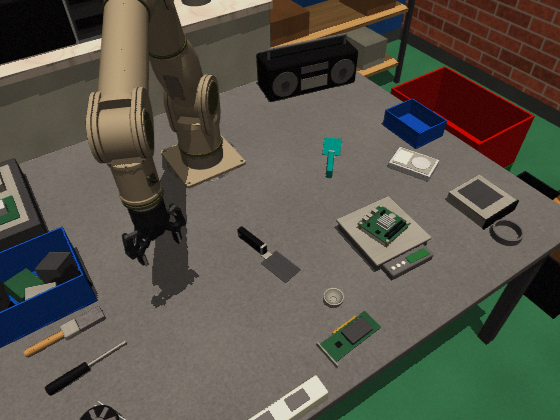

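View pics/t16.png

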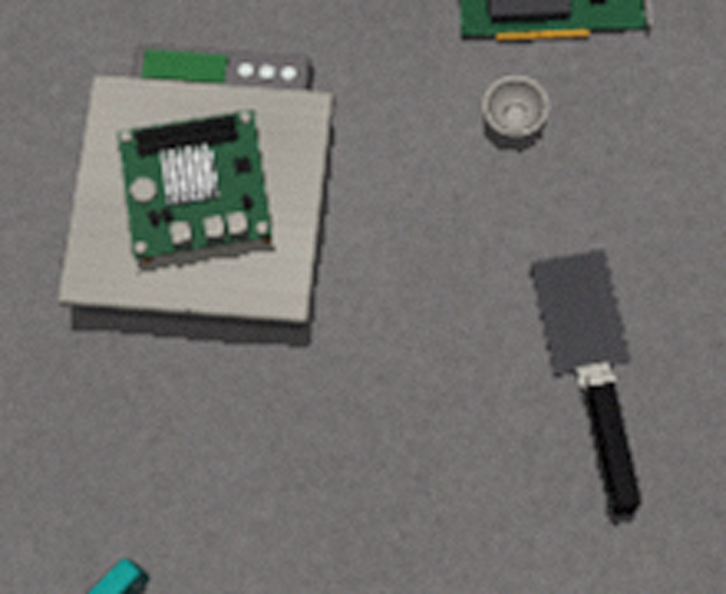

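Run:
```python
from fit import *
np.set_printoptions(precision=4,suppress=True)
t=camera('top')
B=[[a,b,.066] for a,b,_ in BO]
print(fit([(t,B,cr([(117,133),(253,109),(275,240),(133,261)],140,70,3.3))],[.64,.27,.19]))
print(fit([(t,SC,cr([(93,75),(333,94),(307,322),(60,302)],140,70,3.3))],[.64,.27,0]))
print(fit([(t,BL,cr([(530,262),(604,250),(629,362),(556,376)],140,70,3.3))],[.56,-.03,.19]))
```

```text
(array([0.6387, 0.2769, 0.1982]), array([ 0.1142,  0.1835,  0.1813,  0.702 , -0.5415, -0.7716,  0.2515,
       -0.0639]))
(array([ 0.6391,  0.2782, -0.0589]), array([ 0.1495, -0.0363,  0.372 , -0.5366,  0.3576,  0.0898, -0.8606,
        0.4042]))
(array([ 0.5614, -0.0333,  0.2115]), array([-0.1457,  0.261 ,  0.2268, -0.2609,  0.5251, -0.0486, -0.6029,
        0.0372]))
```

The board centre fits within about 2 mm of the platform centre. The spatula fits flat on the bench, well clear, and the robot is touching nothing.

Run:
```python
from h import *
print(get_obs()['clock'], workorder.hand_in())
```

```text
the job is handed in; nothing more can be done
28.85 None
```

The board is standing upright on the scale, and I handed the job in at 28.9 s of the 72 s allowed.

I gripped the dark spatula by its black handle at 70 N and slid the blade under the board between its posts. I lifted the board level, carried it across and set its feet on the platform. Then I drew the blade out and laid the spatula on the bench.

**Last checks:**
- **Board position:** the top-camera fit puts the board centre at (0.639, 0.277) and the platform centre at (0.639, 0.278), so it is about 1–2 mm off. An earlier fit from the scene camera gave about 3 mm.
- **Board angle:** it is turned about 0.26 rad relative to the platform. I left it that way because the task set no heading.
- **Spatula:** it lies flat at about (0.561, −0.033), more than 0.1 m from the scale. The arm was raised, open and clear of everything.
- **Handling:** the pictures showed no tipping or sliding of the board, and no fingers touching it. The readings after each move stayed under about 5 N.

**What disagreed:** the tool's tilt drifted from 0.02 to about 0.05 rad during the moves, with most of the increase after the board was already placed. The spatula's handle therefore touched the bench before its blade; on release the blade settled flat.

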